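Set the multimeter to continuity test

ROBOT

A 6-joint arm with a two-finger parallel gripper is mounted at the origin on the work surface. World frame = base frame: x ahead of the robot, y to its left, z up, the work surface at z = 0. Lengths are in m, angles in rad, forces in N, time in s.
With the tool pointing down it reaches from about 0.425 to 0.95 m from the base axis. Payload 3.5 kg.
Tool frame: the origin (TCP) lies between the finger pads; the fingertips stand 25 mm ahead of it and the grasp point (between the pads) lies 6 mm ahead of it (ctrl.finger_overhang is the distance from the TCP to the fingertips, in m); x points along the fingers, y is the direction in which the jaws open and shut, and the axes are right-handed (so a half turn about x gives the same grasp; the last joint's range is limited). The gripper opens to 85 mm and grips with 20 to 120 N. Pads are 22 mm wide; open, the fingers measure 114 mm over their backs; the gripper's body (76 mm by 85 mm) begins 54 mm behind the grasp point. The pads swing forward as they close: fully open they stand 13 mm farther back than shut.
Start: joints at [0.995, 0.286, 1.577, -0, 1.279, -0.15], TCP at [0.279, 0.615, 0.256] pointing down, gripper open.
Joint ranges: [-2.77, 2.77], [-0.9, 2.22], [0.21, 2.48], [-1.53, 4.67], [0.24, 2.81], [-2.84, 2.84]. Speed limits (rad/s): [2.79, 2.79, 3.14, 3.14, 3.14, 3.14].

INTERFACE

Orientations are given as a unit quaternion [x, y, z, w].
In Python, from plant import ctrl gives the robot as it stands.
- The arm moves only by the tool play_rows, never from a script. Its argument "targets" is a list of rows, each an object with "delta_pos": the shift along the world's x, y, z normalised to -1 to 1, where 1 is 1000 mm, a list of three; "delta_rot": the turn, a rotation vector about the world's x, y, z normalised to -1 to 1, where 1 is pi rad, a list of three; "claw": the finger opening in mm, from 0 to 85.4. In form: [{"delta_pos": [tx, ty, tz], "delta_rot": [wx, wy, wz], "claw": claw}, ...]. A call has 1 to 20 rows; each row is the pose to reach, as a shift and turn from the pose measured when the call began, turning the shorter way round; what a row does not reach only later rows make up. A row lasts 1/12 s, in which the tool goes at most 41.7 mm and 7.16 degrees, less where a joint would pass 70% of its speed; a pose out of reach is approached as far as the arm can. A call with a number of a shift or a turn outside -1 to 1 is refused whole. A call with a gripper value outside its range is refused whole. The fingers move at their own pace and stop on an object; "newtons" is the grip in N (left out, the last holds). Time passes only in rows, so rows that repeat a pose let the fingers close. It gives the time, the measured TCP pose, the force and the opening at its end, in the units of the state.
- ctrl.get_state(): the state, without advancing time (a new reading comes with each control period).
- ctrl.read_camera(name): name is "scene" or "top"; returns the picture (420x560x3 uint8, blue, green, red); there is no depth.
- ctrl.calibration(name): a dict with "fx", "fy", "cx", "cy" (pixels), "camera_from_world" (4x4, takes a point from world to camera coordinates). Camera axes: x right, y down, z forward; pixel columns grow to the right and rows downward; lengths in m; the calibration is good to about 2 mm. A picture is of the moment at which its call begins. calibration takes no time and is no camera call.
- ctrl.sign_off(): hands the job in, once; it reports no verdict.
The state is a dict: "time": time; "qpos": joint angles; "dq": joint speeds; "joint_efforts": joint torques, N m; "eef_pos": TCP position; "tcp_rot": TCP orientation; "contact_force": force on the tool from outside, world axes, zero at the start; "wrist_torque": the same for the moment, N m; "opening": opening from 0.0 (shut) to 1.0 (fully open).
Only numpy, scipy, OpenCV 4.12 (cv2) and the standard library are available. Lean on these libraries where they do the work, as an engineer would, in place of code of your own. Each camera call takes 0.05 s, during which the arm holds its last target. There are 200 camera calls.

TASK

Set the handheld multimeter lying on the bench to continuity test: with a fingertip push the fin of its rotary selector round to the sixth click clockwise from OFF (OFF is the long mark, each dot is one click), then press the left of the two buttons under the display fully down and let it come up again. Use only the tips or outside of the fingers: do not pinch the selector, do not lift, tip or shove the meter, do not press the other button, and leave the things lying around where they are.

Things in the scene. Friction and masses are not known exactly. Their poses are not given: they have to be found in the camera images.
- meter: Handheld multimeter lying loose, face up: rubber holster 200 x 98 mm, face 44 mm above the bench, 0.6 to 0.8 kg on rubber feet (a level push of over 5 N slides it). Origin under its centre, on the bench; x along its length to the display end, y to its left as one reads it, z up. From +x to -x: display, two buttons side by side, selector, four flush jacks.
- selector_axis (a point): Point fixed to the meter on the selector's turning axis, level with the top of the selector's disc: 49 mm above the bench, 26 mm from the meter's centre towards the jacks. Axes as the meter's. The disc is 56 mm across, 5 mm above the face. Apart from the fin on it, nothing on the meter stands higher than this point.
- index_end (a point): Top edge of the selector's fin at its index end (pointed nose, white line on top), 26 mm from the axis; turns with the selector. The fin is a straight upright bar through the axis, 11 mm thick, 52 mm long (26 mm to either side of the axis), 13 mm above the disc: its top is 62 mm above the bench. Either end may be pushed.
- selector (a joint): Selector angle, rad: 0 at OFF (long mark), growing clockwise from above, a click every 0.5236 (30 deg), stops at 0 and 4.19. At 0 the index end points 120 deg counter-clockwise of the meter's +x, at the sixth click 60 deg clockwise of it. Leaving a click takes 0.04 N m (1.5 N at the fin's end); past half-way it snaps ahead into the next. Starts at OFF or one of the first three dots.
- select_button (a joint): Left button (function select), travel in m: 0 up, 0.004 fully down. Sprung: about 1.2 N to start, 4 N fully down; comes up by itself.
- select_button_top (a point): Centre of the top of the left button, 13 mm (along the meter) by 22 mm (across), 5 mm above the face, 49 mm above the bench when up; 48 mm from the selector's axis towards the display and 23 mm left of the meter's middle line. Moves down with the button.
- hold_button (a joint): Right button (hold), the same kind as the left one, mirrored 23 mm to the right; not to be pressed. Travel in m: 0 up, 0.004 fully down.
- battery: Block battery 50 x 27 x 18 mm lying loose beside the meter's left side. Origin under its centre.
- tweezers: Steel tweezers, 130 mm long, 7 mm high, lying loose beside the meter's right side. Origin under their middle, x along their length.
- screwdriver: Screwdriver 150 mm long lying loose across beyond the meter's display end. Origin on the bench under its middle.
- circuit_board: Circuit board 100 x 70 mm on brass feet, parts up to 24 mm high, loose. Origin under its centre.
- solder_reel: Reel of solder standing on its flange, 60 mm across, 48 mm high, loose. Origin under its centre.
- flux_bottle: Small white bottle, 36 mm across, 85 mm high, loose. Origin under its centre.
- tip_cleaner: Round dark pot with a brass-wool top for cleaning soldering tips, 72 mm across, 50 mm high, loose. Origin under its centre.
Things that resemble listed ones, but are neither listed nor needed, are in the scene too. Leave any red look-alike of the meter alone.

How it is judged:
By the outcome, as a careful person would: the job done as asked, in the order asked, and still so for the second after the job is handed in, with the robot touching nothing.
It also fails if it takes over 58 s, if anything falls off the work surface, if the arm or the gripper's body presses on something with over 40 N, if the wrist force passes 120 N, or if a joint passes its speed limit or range.

## Working session

There is one attempt and no reset: what is moved stays moved. The work goes in short steps, Python scripts to look and compute and a tool call to move; the robot and the scene stay as the last step left them, time stands still between calls to the robot, and variables do not carry over. Pictures are saved under pics/ and viewed, about 8 in all and at most 12, crops included, and the job is handed in when it is done.

Besides the shell and the picture viewer there is one more tool, called after "Call:" as a command line: name --argument value ..., lists and objects as JSON in quotes. play_rows: Moves the arm, as the interface text tells. Its arguments: {"type":"object","properties":{"targets":{"type":"array"},"newtons":{"type":"number"}},"required":["targets"]}

```bash
mkdir -p pics; cat > h.py <<'E'
import numpy as np,cv2
from plant import ctrl
def ray(n,u,v):
    c=ctrl.calibration(n);T=np.array(c["camera_from_world"]);R=T[:3,:3];o=-R.T@T[:3,3]
    d=R.T@np.array([(u-c["cx"])/c["fx"],(v-c["cy"])/c["fy"],1]);return o,d
def at(n,u,v,z):
    o,d=ray(n,u,v);return o+d*(z-o[2])/d[2]
def px(n,p):
    c=ctrl.calibration(n);T=np.array(c["camera_from_world"]);q=T[:3,:3]@np.array(p)+T[:3,3]
    return np.array([c["fx"]*q[0]/q[2]+c["cx"],c["fy"]*q[1]/q[2]+c["cy"]])
E
python3 - <<'E'
from h import *
for n in("top","scene"):
    cv2.imwrite(f"pics/{n}0.png",ctrl.read_camera(n)); print(n,ray(n,280,210))
s=ctrl.get_state();print(s,ctrl.finger_overhang)
E
```

```text
top (array([ 0.3344478 , -0.00346203,  1.17271984]), array([ 0.19068906, -0.01448664, -0.98175204]))
scene (array([1.19903397, 0.26128069, 0.68943519]), array([-0.71520176, -0.27598065, -0.64225696]))
{'time': 0.1, 'qpos': array([ 9.94983858e-01,  2.87120923e-01,  1.57801576e+00, -5.37398207e-06,
        1.27861124e+00, -1.50012203e-01]), 'dq': array([-0.00044656, -0.00057586, -0.00388749, -0.00103628,  0.00128136,
       -0.00054708]), 'joint_efforts': array([ 2.25456592e-04, -4.07294691e+01, -2.93698525e+01, -1.87351798e-04,
        3.39615988e-03, -1.15470189e-05]), 'eef_pos': array([0.27849459, 0.61428124, 0.25506425]), 'tcp_rot': array([ 0.1486948 ,  0.69141042, -0.15012083,  0.6908728 ]), 'contact_force': array([-0.27672338,  0.09060714,  0.54983548]), 'wrist_torque': array([ 0.03375513, -0.04890635, -0.014913  ]), 'opening': 0.9984960132882321} 0.025
```

View pics/top0.png

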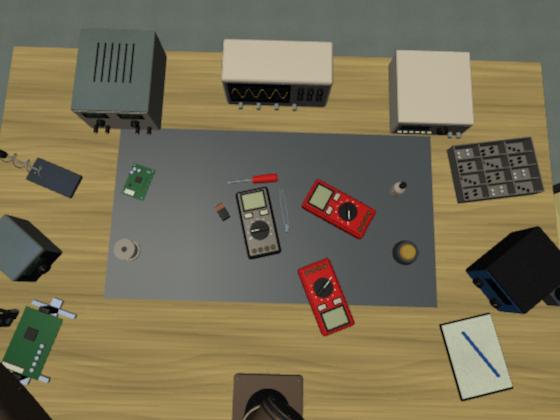

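View pics/scene0.png

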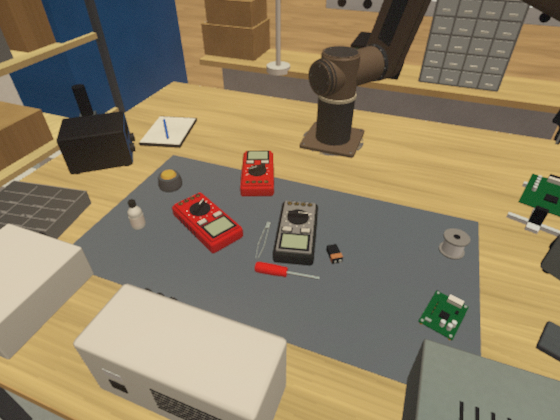

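The meter is the dark/grey one, top (258,223) and scene (297,230). The red ones at top (339,209) and (326,297) are look-alikes. It has the battery at its left, the tweezers at its right and the screwdriver beyond the display, which fits the description. I'll confirm it in an enlarged crop.

```bash
python3 - <<'E'
from h import *
a=cv2.imread("pics/top0.png")[175:270,205:300];b=cv2.imread("pics/scene0.png")[190:275,250:350]
a=cv2.resize(a,(400,400),interpolation=cv2.INTER_CUBIC);b=cv2.resize(b,(400,340),interpolation=cv2.INTER_CUBIC)
b=cv2.copyMakeBorder(b,0,60,0,0,0)
cv2.imwrite("pics/c0.png",np.hstack([a,b]))
# holster dark mask in top
t=cv2.imread("pics/top0.png");g=cv2.cvtColor(t,cv2.COLOR_BGR2HSV)
m=((g[...,2]<38)).astype(np.uint8)*255; m[:180]=0;m[265:]=0;m[:,:230]=0;m[:,283:]=0
cs,_=cv2.findContours(m,cv2.RETR_EXTERNAL,cv2.CHAIN_APPROX_NONE)
c=max(cs,key=cv2.contourArea);r=cv2.minAreaRect(c);print(r)
P=np.array([at("top",u,v,.044)[:2] for u,v in cv2.boxPoints(r)]);print(P,P.mean(0),[np.linalg.norm(P[i]-P[i-1]) for i in range(4)])
E
```

```text
((257.7780456542969, 222.7975616455078), (66.97947692871094, 32.89606857299805), 77.90524291992188)
[[ 0.59854318  0.11251831]
 [ 0.62189362  0.01995181]
 [ 0.43249335 -0.02571955]
 [ 0.41050772  0.06443164]] [0.51585947 0.04279555] [np.float64(0.19408673672025964), np.float64(0.09546622087129895), np.float64(0.19482898658133563), np.float64(0.0927933445465962)]
```

View pics/c0.png

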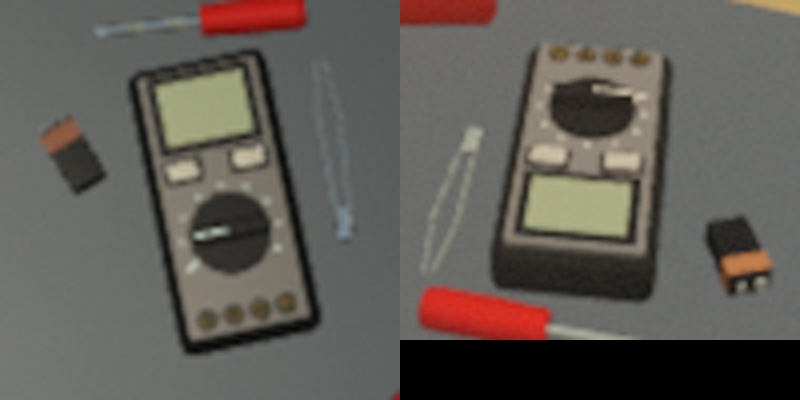

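The crop shows the grey meter with its display up and the OFF long mark at lower left. The white index line points left, about 90° CCW of meter +x, so the selector is at click 1. Next I'll refine the pose from the buttons and disc in both views, and get the jaw yaw.

```bash
python3 - <<'E'
from h import *
from scipy.spatial.transform import Rotation as R
C=np.array([.516,.043]);
print("disc top", at("top",205+231/4.21,175+232/4.21,.05)[:2])
for n in("top","scene"):
    im=cv2.imread(f"pics/{n}0.png");h=cv2.cvtColor(im,cv2.COLOR_BGR2HSV)
    for y in(.014,):pass
    m=((h[...,2]>165)&(h[...,1]<60)).astype(np.uint8)
    k,l,s,c=cv2.connectedComponentsWithStats(m)
    for i in range(1,k):
        p=at(n,*c[i],.049)[:2]
        if np.linalg.norm(p-C)<.11 and s[i,4]>3: print(n,s[i,4],c[i].round(1),p.round(4))
    # dark disc inside face
    ax=np.array([.491,.0365]);m=np.zeros(im.shape[:2],np.uint8)
    q=np.array([px(n,[ax[0]+.034*np.cos(t),ax[1]+.034*np.sin(t),.049]) for t in np.linspace(0,6.28,40)]).astype(np.int32)
    cv2.fillPoly(m,[q],1); d=(m>0)&(h[...,2]<75); v,u=np.nonzero(d)
    print(n,"disc",d.sum(),at(n,u.mean(),v.mean(),.051)[:2], "min/max",at(n,(u.min()+u.max())/2,(v.min()+v.max())/2,.051)[:2])
s=ctrl.get_state();M=R.from_quat(s["tcp_rot"]).as_matrix();print(M.round(3),np.degrees(np.arctan2(M[1,1],M[0,1])))
E
```

```text
disc top [0.49270455 0.03562842]
top 17 [263.4 211.8] [0.5462 0.0273]
top 18 [247.8 215.2] [0.5348 0.0715]
top disc 256 [0.49337235 0.03602677] min/max [0.49283936 0.03665138]
scene 5 [305.8 212.4] [0.4712 0.0519]
scene 6 [310.  213.5] [0.4715 0.0634]
scene 4 [285.5 220.5] [0.5195 0.0138]
scene 6 [267.8 224.5] [ 0.5492 -0.0221]
scene 4 [308.5 222.5] [0.506  0.0703]
scene 34 [286.7 227.9] [0.5441 0.0262]
scene 33 [305.1 229.5] [0.5334 0.0704]
scene 19 [284.1 240.8] [0.5888 0.036 ]
scene 50 [291.3 240.3] [0.5811 0.0513]
scene 30 [301.8 240.4] [0.5724 0.0749]
scene 10 [297.6 245.7] [0.5928 0.0713]
scene 4 [303.8 246.5] [0.5902 0.0855]
scene disc 217 [0.49860575 0.03717451] min/max [0.49632797 0.03780868]
[[-0.001  0.413  0.911]
 [-0.002  0.911 -0.413]
 [-1.    -0.002 -0.   ]] 65.60355026379615
```

Axis ≈ (0.493, 0.037), yaw 14.0°. The buttons and the top-view disc agree on this to within 1 mm. The left button is at (0.534, 0.071) and the fin's index points at world 104°. I'll shut the gripper and go above the approach point behind the fin, with the jaw line along the fin.

Call:
play_rows --targets '[{"delta_pos": [0.178, -0.564, -0.05], "delta_rot": [0, 0, 0.213], "claw": 0}, {"delta_pos": [0.178, -0.564, -0.05], "delta_rot": [0, 0, 0.213], "claw": 0}, {"delta_pos": [0.178, -0.564, -0.05], "delta_rot": [0, 0, 0.213], "claw": 0}, {"delta_pos": [0.178, -0.564, -0.05], "delta_rot": [0, 0, 0.213], "claw": 0}, {"delta_pos": [0.178, -0.564, -0.05], "delta_rot": [0, 0, 0.213], "claw": 0}, {"delta_pos": [0.178, -0.564, -0.05], "delta_rot": [0, 0, 0.213], "claw": 0}, {"delta_pos": [0.178, -0.564, -0.05], "delta_rot": [0, 0, 0.213], "claw": 0}, {"delta_pos": [0.178, -0.564, -0.05], "delta_rot": [0, 0, 0.213], "claw": 0}, {"delta_pos": [0.178, -0.564, -0.05], "delta_rot": [0, 0, 0.213], "claw": 0}, {"delta_pos": [0.178, -0.564, -0.05], "delta_rot": [0, 0, 0.213], "claw": 0}, {"delta_pos": [0.178, -0.564, -0.05], "delta_rot": [0, 0, 0.213], "claw": 0}, {"delta_pos": [0.178, -0.564, -0.05], "delta_rot": [0, 0, 0.213], "claw": 0}, {"delta_pos": [0.178, -0.564, -0.05], "delta_rot": [0, 0, 0.213], "claw": 0}, {"delta_pos": [0.178, -0.564, -0.05], "delta_rot": [0, 0, 0.213], "claw": 0}, {"delta_pos": [0.178, -0.564, -0.05], "delta_rot": [0, 0, 0.213], "claw": 0}, {"delta_pos": [0.178, -0.564, -0.05], "delta_rot": [0, 0, 0.213], "claw": 0}, {"delta_pos": [0.178, -0.564, -0.05], "delta_rot": [0, 0, 0.213], "claw": 0}, {"delta_pos": [0.178, -0.564, -0.05], "delta_rot": [0, 0, 0.213], "claw": 0}]'

```text
time: 1.6
eef_pos: [0.456, 0.0509, 0.2047]
tcp_rot: [-0.086, 0.702, 0.085, 0.702]
contact_force: [-0.3, 0.2, 0.5]
opening: 0.005
```

Call:
play_rows --targets '[{"delta_pos": [0, 0, -0.04], "delta_rot": [0, 0, 0], "claw": 0}, {"delta_pos": [0, 0, -0.08], "delta_rot": [0, 0, 0], "claw": 0}, {"delta_pos": [0, 0, -0.1], "delta_rot": [0, 0, 0], "claw": 0}, {"delta_pos": [0, 0, -0.11], "delta_rot": [0, 0, 0], "claw": 0}, {"delta_pos": [0, 0, -0.117], "delta_rot": [0, 0, 0], "claw": 0}, {"delta_pos": [0, 0, -0.122], "delta_rot": [0, 0, 0], "claw": 0}, {"delta_pos": [0, 0, -0.125], "delta_rot": [0, 0, 0], "claw": 0}, {"delta_pos": [0, 0, -0.125], "delta_rot": [0, 0, 0], "claw": 0}]'

```text
time: 2.27
eef_pos: [0.4568, 0.0511, 0.0805]
tcp_rot: [-0.087, 0.702, 0.085, 0.702]
contact_force: [0.5, -0.1, 0.3]
opening: -0.002
```

```bash
python3 - <<'E'
from h import *
from scipy.spatial.transform import Rotation as R
a=ctrl.read_camera("scene")[170:270,240:360];b=ctrl.read_camera("top")[175:270,205:300]
cv2.imwrite("pics/c1.png",np.hstack([cv2.resize(a,(480,400),interpolation=2),cv2.resize(b,(300,400),interpolation=2)]))
s=ctrl.get_state();p0=s["eef_pos"];print(p0,s["contact_force"])
M=R.from_quat(s["tcp_rot"]).as_matrix();print(np.degrees(np.arctan2(M[1,1],M[0,1])))
ax=np.array([.493,.037])
for f in (104,104,*range(97,-47,-5),-46):
    u=lambda a:np.array([np.cos(np.radians(a)),np.sin(np.radians(a))])
    p=ax+.022*u(f)+.0165*u(f+90); print(f,(p-p0[:2]).round(4),round((f-104)/180,3))
E
```

```text
[0.45699642 0.05091973 0.08093634] [ 0.79631427 -0.12070845  0.12475632]
103.9699272930065
104 [0.0147 0.0034] 0.0
104 [0.0147 0.0034] 0.0
97 [0.0169 0.0059] -0.039
92 [0.0187 0.0075] -0.067
87 [0.0207 0.0089] -0.094
82 [0.0227 0.0102] -0.122
77 [0.0249 0.0112] -0.15
72 [0.0271 0.0121] -0.178
67 [0.0294 0.0128] -0.206
62 [0.0318 0.0133] -0.233
57 [0.0341 0.0135] -0.261
52 [0.0365 0.0136] -0.289
47 [0.0389 0.0134] -0.317
42 [0.0413 0.0131] -0.344
37 [0.0436 0.0125] -0.372
32 [0.0459 0.0117] -0.4
27 [0.0481 0.0108] -0.428
22 [0.0502 0.0096] -0.456
17 [0.0522 0.0083] -0.483
12 [0.0541 0.0068] -0.511
7 [0.0558 0.0051] -0.539
2 [0.0574 0.0033] -0.567
-3 [0.0588 0.0014] -0.594
-8 [ 0.0601 -0.0006] -0.622
-13 [ 0.0612 -0.0028] -0.65
-18 [ 0.062 -0.005] -0.678
-23 [ 0.0627 -0.0073] -0.706
-28 [ 0.0632 -0.0097] -0.733
-33 [ 0.0634 -0.0121] -0.761
-38 [ 0.0635 -0.0145] -0.789
-43 [ 0.0633 -0.0169] -0.817
-46 [ 0.0632 -0.0183] -0.833
```

View pics/c1.png

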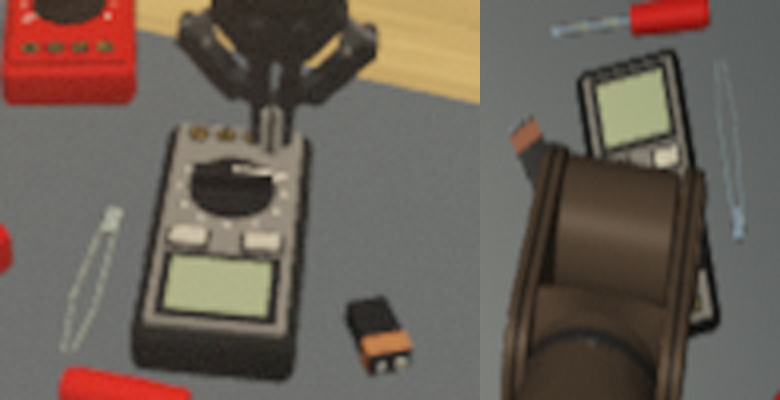

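The shut tips are behind the fin at disc level and clear of it. They look narrower than I assumed, so I'll push at r = 17 mm.

```bash
cat > w.py <<'E'
import sys
from h import *
from scipy.spatial.transform import Rotation as R
s=ctrl.get_state();p0=s["eef_pos"];M=R.from_quat(s["tcp_rot"]).as_matrix();y=np.degrees(np.arctan2(M[1,1],M[0,1]));print(p0,y,s["contact_force"])
u=lambda a:np.array([np.cos(np.radians(a)),np.sin(np.radians(a))])
for f in range(*map(int,sys.argv[1:4])):
    p=np.array([.493,.037])+.017*u(f)+.0165*u(f+90); print(f,(p-p0[:2]).round(4),round((f-y)/180,3))
E
python3 w.py 104 13 -5
```

```text
[0.45699642 0.05091973 0.08093634] 103.9699272930065 [ 0.79631427 -0.12070845  0.12475632]
104 [ 0.0159 -0.0014] 0.0
99 [0.017  0.0003] -0.028
94 [0.0184 0.0019] -0.055
89 [0.0198 0.0034] -0.083
84 [0.0214 0.0047] -0.111
79 [0.0231 0.0059] -0.139
74 [0.0248 0.007 ] -0.166
69 [0.0267 0.0079] -0.194
64 [0.0286 0.0086] -0.222
59 [0.0306 0.0092] -0.25
54 [0.0326 0.0095] -0.278
49 [0.0347 0.0097] -0.305
44 [0.0368 0.0098] -0.333
39 [0.0388 0.0096] -0.361
34 [0.0409 0.0093] -0.389
29 [0.0429 0.0088] -0.416
24 [0.0448 0.0081] -0.444
19 [0.0467 0.0072] -0.472
14 [0.0485 0.0062] -0.5
```

Call:
play_rows --targets '[{"delta_pos": [0.008, -0.001, -0.001], "delta_rot": [0, 0, 0], "claw": 0}, {"delta_pos": [0.016, -0.001, -0.001], "delta_rot": [0, 0, 0], "claw": 0}, {"delta_pos": [0.017, 0, -0.001], "delta_rot": [0, 0, -0.028], "claw": 0}, {"delta_pos": [0.018, 0.002, -0.001], "delta_rot": [0, 0, -0.055], "claw": 0}, {"delta_pos": [0.02, 0.003, -0.001], "delta_rot": [0, 0, -0.083], "claw": 0}, {"delta_pos": [0.021, 0.005, -0.001], "delta_rot": [0, 0, -0.111], "claw": 0}, {"delta_pos": [0.023, 0.006, -0.001], "delta_rot": [0, 0, -0.139], "claw": 0}, {"delta_pos": [0.025, 0.007, -0.001], "delta_rot": [0, 0, -0.166], "claw": 0}, {"delta_pos": [0.027, 0.008, -0.001], "delta_rot": [0, 0, -0.194], "claw": 0}, {"delta_pos": [0.029, 0.009, -0.001], "delta_rot": [0, 0, -0.222], "claw": 0}, {"delta_pos": [0.031, 0.009, -0.001], "delta_rot": [0, 0, -0.25], "claw": 0}, {"delta_pos": [0.033, 0.0095, -0.001], "delta_rot": [0, 0, -0.278], "claw": 0}, {"delta_pos": [0.035, 0.0095, -0.001], "delta_rot": [0, 0, -0.305], "claw": 0}, {"delta_pos": [0.037, 0.0095, -0.001], "delta_rot": [0, 0, -0.333], "claw": 0}, {"delta_pos": [0.039, 0.0095, -0.001], "delta_rot": [0, 0, -0.361], "claw": 0}, {"delta_pos": [0.041, 0.009, -0.001], "delta_rot": [0, 0, -0.389], "claw": 0}, {"delta_pos": [0.043, 0.009, -0.001], "delta_rot": [0, 0, -0.416], "claw": 0}, {"delta_pos": [0.045, 0.008, -0.001], "delta_rot": [0, 0, -0.444], "claw": 0}, {"delta_pos": [0.0467, 0.007, -0.001], "delta_rot": [0, 0, -0.472], "claw": 0}, {"delta_pos": [0.0485, 0.006, -0.001], "delta_rot": [0, 0, -0.5], "claw": 0}]'

```text
time: 4.03
eef_pos: [0.5066, 0.0569, 0.0805]
tcp_rot: [0.436, 0.556, -0.438, 0.556]
contact_force: [-0.8, 2.9, 1.8]
opening: 0.004
```

```bash
python3 - <<'E'
from h import *
a=ctrl.read_camera("scene")[170:270,240:360]
cv2.imwrite("pics/c2.png",cv2.resize(a,(480,400),interpolation=2))
E
python3 w.py 14 -47 -5
```

```text
[0.50672995 0.05689712 0.08049692] 13.510050688270141 [-1.4414121   1.25935593  0.38956922]
14 [-0.0012  0.0002] 0.003
9 [ 0.0005 -0.0009] -0.025
4 [ 0.0021 -0.0023] -0.053
-1 [ 0.0036 -0.0037] -0.081
-6 [ 0.0049 -0.0053] -0.108
-11 [ 0.0061 -0.0069] -0.136
-16 [ 0.0072 -0.0087] -0.164
-21 [ 0.0081 -0.0106] -0.192
-26 [ 0.0088 -0.0125] -0.22
-31 [ 0.0093 -0.0145] -0.247
-36 [ 0.0097 -0.0165] -0.275
-41 [ 0.0099 -0.0186] -0.303
-46 [ 0.0099 -0.0207] -0.331
```

View pics/c2.png

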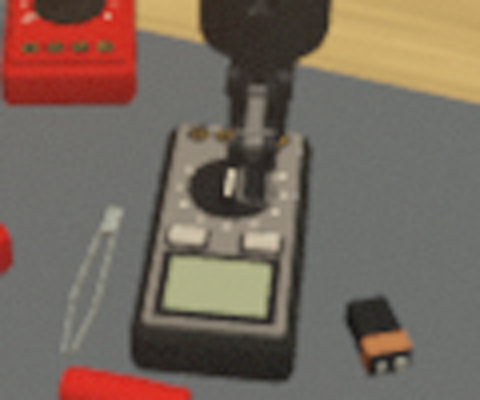

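The fin now points at the display (click 4), and the meter hasn't moved. I'll carry on to click 6, −46° in world.

Call:
play_rows --targets '[{"delta_pos": [0.0005, -0.001, 0], "delta_rot": [0, 0, -0.025], "claw": 0}, {"delta_pos": [0.002, -0.0025, 0], "delta_rot": [0, 0, -0.053], "claw": 0}, {"delta_pos": [0.0035, -0.004, 0], "delta_rot": [0, 0, -0.081], "claw": 0}, {"delta_pos": [0.005, -0.0055, 0], "delta_rot": [0, 0, -0.108], "claw": 0}, {"delta_pos": [0.006, -0.007, 0], "delta_rot": [0, 0, -0.136], "claw": 0}, {"delta_pos": [0.007, -0.0085, 0], "delta_rot": [0, 0, -0.164], "claw": 0}, {"delta_pos": [0.008, -0.0105, 0], "delta_rot": [0, 0, -0.192], "claw": 0}, {"delta_pos": [0.009, -0.0125, 0], "delta_rot": [0, 0, -0.22], "claw": 0}, {"delta_pos": [0.0095, -0.0145, 0], "delta_rot": [0, 0, -0.247], "claw": 0}, {"delta_pos": [0.0095, -0.0165, 0], "delta_rot": [0, 0, -0.275], "claw": 0}, {"delta_pos": [0.01, -0.0185, 0], "delta_rot": [0, 0, -0.303], "claw": 0}, {"delta_pos": [0.01, -0.0195, 0], "delta_rot": [0, 0, -0.32], "claw": 0}, {"delta_pos": [0.01, -0.0195, 0], "delta_rot": [0, 0, -0.32], "claw": 0}]'

```text
time: 5.17
eef_pos: [0.5179, 0.0371, 0.081]
tcp_rot: [0.651, 0.276, -0.651, 0.276]
contact_force: [0.1, -0.7, -0.5]
opening: 0.002
```

```bash
python3 w.py -44 -45 -5
```

```text
[0.51785692 0.03705711 0.08096816] -44.07346687374381 [ 0.14306373 -0.7262471  -0.54187569]
-44 [-0.0012  0.    ] 0.0
```

Near-zero force means the fin has snapped into its click. I'll back off, lift, turn the jaws along the meter and hover above the left button, then check.

Call:
play_rows --targets '[{"delta_pos": [0.007, 0.007, 0], "delta_rot": [0, 0, 0], "claw": 0}, {"delta_pos": [0.007, 0.007, 0.02], "delta_rot": [0, 0, 0], "claw": 0}, {"delta_pos": [0.01, 0.01, 0.06], "delta_rot": [0, 0, 0.04], "claw": 0}, {"delta_pos": [0.016, 0.034, 0.06], "delta_rot": [0, 0, 0.08], "claw": 0}, {"delta_pos": [0.016, 0.034, 0.06], "delta_rot": [0, 0, 0.322], "claw": 0}, {"delta_pos": [0.016, 0.034, 0.06], "delta_rot": [0, 0, 0.322], "claw": 0}, {"delta_pos": [0.016, 0.034, 0.06], "delta_rot": [0, 0, 0.322], "claw": 0}, {"delta_pos": [0.016, 0.034, 0.06], "delta_rot": [0, 0, 0.322], "claw": 0}, {"delta_pos": [0.016, 0.034, 0.06], "delta_rot": [0, 0, 0.322], "claw": 0}, {"delta_pos": [0.016, 0.034, 0.06], "delta_rot": [0, 0, 0.322], "claw": 0}, {"delta_pos": [0.016, 0.034, 0.06], "delta_rot": [0, 0, 0.322], "claw": 0}, {"delta_pos": [0.016, 0.034, 0.06], "delta_rot": [0, 0, 0.322], "claw": 0}, {"delta_pos": [0.016, 0.034, 0.06], "delta_rot": [0, 0, 0.322], "claw": 0}, {"delta_pos": [0.016, 0.034, 0.06], "delta_rot": [0, 0, 0.322], "claw": 0}]'

```text
time: 6.33
eef_pos: [0.5341, 0.0712, 0.141]
tcp_rot: [0.436, 0.557, -0.436, 0.556]
contact_force: [-0.6, 0.6, 0.0]
opening: -0.002
```

```bash
python3 - <<'E'
from h import *
i=ctrl.read_camera("scene");a=i[170:270,240:360]
cv2.imwrite("pics/c3.png",cv2.resize(a,(720,600),interpolation=2))
h=cv2.cvtColor(i,cv2.COLOR_BGR2HSV);m=((h[...,2]>165)&(h[...,1]<60)).astype(np.uint8)
k,l,s,c=cv2.connectedComponentsWithStats(m)
for j in range(1,k):
    if s[j,4]>20 and 270<c[j][0]<320 and 215<c[j][1]<235: print(s[j,4],c[j],at("scene",*c[j],.049)[:2])
E
python3 w.py 14 13 -5
```

```text
40 [286.6 227.6] [0.5432853  0.02555506]
33 [305.12121212 229.45454545] [0.5334062  0.07035623]
[0.53399032 0.07113851 0.14099822] 13.830809199467138 [ 0.36624662 -0.40675587 -0.55399974]
14 [-0.0285 -0.014 ] 0.001
```

View pics/c3.png

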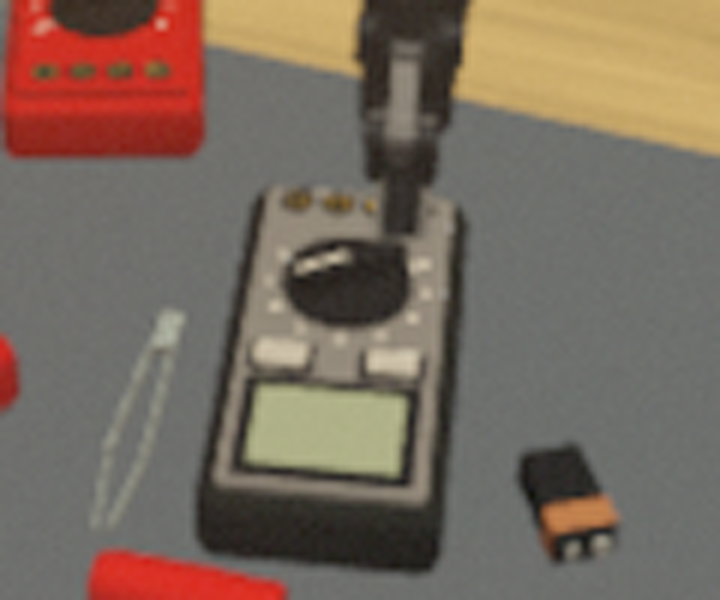

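The white line now runs from (350,255) to about (297,270) in the crop, pointing to the meter's right. I'll compute its angle at z = 0.062.

```bash
python3 - <<'E'
from h import *
f=lambda x,y,z=.062:at("scene",240+x/6-.4,170+y/6-.4,z)[:2]
a,b=f(350,254),f(297,270);d=b-a;print(a,b,np.degrees(np.arctan2(d[1],d[0])))
for r in(-30,-60,-90):
    t=np.radians(14+r);u=np.array([np.cos(t),np.sin(t)]);o=np.array([.493,.037])
    print(r,[((px("scene",[*(o+k*u),.062])-[239.6,169.6])*6).round() for k in(0,.026)])
E
```

```text
[0.49131258 0.0369402 ] [0.50903964 0.01953658] -44.47250799355092
-30 [array([349., 256.]), array([313., 289.])]
-60 [array([349., 256.]), array([293., 272.])]
-90 [array([349., 256.]), array([288., 252.])]
```

The line is at −44.5°, against −46° for click 6 (±30° for its neighbours), so the selector is set. Now to press the left button.

Call:
play_rows --targets '[{"delta_pos": [0, 0, -0.035], "delta_rot": [0, 0, 0], "claw": 0}, {"delta_pos": [0, 0, -0.055], "delta_rot": [0, 0, 0], "claw": 0}, {"delta_pos": [0, 0, -0.063], "delta_rot": [0, 0, 0], "claw": 0}, {"delta_pos": [0, 0, -0.066], "delta_rot": [0, 0, 0], "claw": 0}, {"delta_pos": [0, 0, -0.068], "delta_rot": [0, 0, 0], "claw": 0}, {"delta_pos": [0, 0, -0.069], "delta_rot": [0, 0, 0], "claw": 0}, {"delta_pos": [0, 0, -0.069], "delta_rot": [0, 0, 0], "claw": 0}, {"delta_pos": [0, 0, -0.069], "delta_rot": [0, 0, 0], "claw": 0}]'

```text
time: 7.05
eef_pos: [0.5349, 0.0711, 0.0733]
tcp_rot: [0.437, 0.556, -0.436, 0.557]
contact_force: [-0.9, 0.6, 1.1]
opening: -0.001
```

Call:
play_rows --targets '[{"delta_pos": [0, 0, -0.001], "delta_rot": [0, 0, 0], "claw": 0}, {"delta_pos": [0, 0, -0.002], "delta_rot": [0, 0, 0], "claw": 0}, {"delta_pos": [0, 0, -0.003], "delta_rot": [0, 0, 0], "claw": 0}, {"delta_pos": [0, 0, -0.003], "delta_rot": [0, 0, 0], "claw": 0}, {"delta_pos": [0, 0, -0.003], "delta_rot": [0, 0, 0], "claw": 0}]'

```text
time: 7.47
eef_pos: [0.5356, 0.0711, 0.0709]
tcp_rot: [0.437, 0.555, -0.435, 0.558]
contact_force: [0.2, 0.3, 3.1]
opening: 0.001
```

Call:
play_rows --targets '[{"delta_pos": [0, 0, -0.001], "delta_rot": [0, 0, 0], "claw": 0}, {"delta_pos": [0, 0, -0.002], "delta_rot": [0, 0, 0], "claw": 0}, {"delta_pos": [0, 0, -0.002], "delta_rot": [0, 0, 0], "claw": 0}, {"delta_pos": [0, 0, -0.002], "delta_rot": [0, 0, 0], "claw": 0}]'

```text
time: 7.8
eef_pos: [0.5357, 0.0711, 0.0699]
tcp_rot: [0.437, 0.556, -0.435, 0.557]
contact_force: [-4.0, -0.5, 9.9]
opening: 0.005
```

At 9.9 N with the tip at 0.045 m, the button is at its bottom stop. Releasing and retreating.

Call:
play_rows --targets '[{"delta_pos": [0, 0, 0.003], "delta_rot": [0, 0, 0], "claw": 0}, {"delta_pos": [0, 0, 0.01], "delta_rot": [0, 0, 0], "claw": 0}, {"delta_pos": [0, 0, 0.04], "delta_rot": [0, 0, 0], "claw": 0}, {"delta_pos": [0, 0, 0.08], "delta_rot": [0, 0, 0], "claw": 0}, {"delta_pos": [0, 0, 0.12], "delta_rot": [0, 0, 0], "claw": 0}, {"delta_pos": [-0.02, 0.04, 0.15], "delta_rot": [0, 0, 0], "claw": 0}, {"delta_pos": [-0.04, 0.08, 0.18], "delta_rot": [0, 0, 0], "claw": 0}, {"delta_pos": [-0.06, 0.12, 0.18], "delta_rot": [0, 0, 0], "claw": 0}, {"delta_pos": [-0.08, 0.16, 0.18], "delta_rot": [0, 0, 0], "claw": 0}, {"delta_pos": [-0.1, 0.2, 0.18], "delta_rot": [0, 0, 0], "claw": 0}, {"delta_pos": [-0.1, 0.24, 0.18], "delta_rot": [0, 0, 0], "claw": 0}, {"delta_pos": [-0.1, 0.28, 0.18], "delta_rot": [0, 0, 0], "claw": 0}, {"delta_pos": [-0.1, 0.28, 0.18], "delta_rot": [0, 0, 0], "claw": 0}, {"delta_pos": [-0.1, 0.28, 0.18], "delta_rot": [0, 0, 0], "claw": 0}]'

```text
time: 8.97
eef_pos: [0.4343, 0.3549, 0.2496]
tcp_rot: [0.436, 0.557, -0.434, 0.558]
contact_force: [0.1, -1.0, 0.1]
opening: 0.002
```

```bash
python3 - <<'E'
from h import *
i=ctrl.read_camera("scene");a=cv2.resize(i[190:275,250:350],(400,340),interpolation=2);t=ctrl.read_camera("top")
b=cv2.resize(t[175:260,205:300],(380,340),interpolation=2)
cv2.imwrite("pics/c4.png",np.hstack([a,b]))
for n,i in(("scene",i),("top",t)):
    h=cv2.cvtColor(i,cv2.COLOR_BGR2HSV);m=((h[...,2]>165)&(h[...,1]<60)).astype(np.uint8)
    k,l,s,c=cv2.connectedComponentsWithStats(m)
    for j in range(1,k):
        p=at(n,*c[j],.049)[:2]
        if s[j,4]>12 and np.linalg.norm(p-[.54,.049])<.035: print(n,s[j,4],c[j],p)
E
```

```text
scene 40 [286.6 227.6] [0.5432853  0.02555506]
scene 33 [305.12121212 229.45454545] [0.5334062  0.07035623]
top 18 [263.5        211.66666667] [0.54646085 0.02710342]
top 21 [247.95238095 214.85714286] [0.53587432 0.07124373]
```

View pics/c4.png

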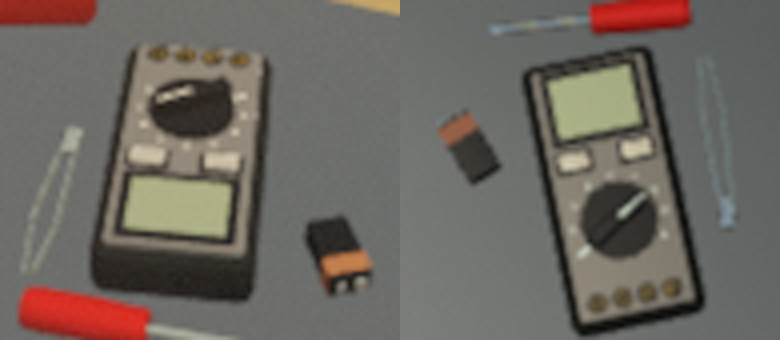

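The index now points exactly opposite the long OFF mark, which is 180° or six clicks. Both buttons are up, and the meter and the things around it haven't moved.

```bash
python3 -c "
from plant import ctrl
print(ctrl.sign_off())"
```

```text
the job is handed in; nothing more can be done
None
```

The multimeter is set to continuity test, and I handed the job in at about 9 s of the 58 s allowed. I pushed the selector fin from click 1 to click 6 with the shut fingertips. I then pressed the left button to its stop and let it come up.

- **Selector:** the index line measured −44.5° against −46° expected for click 6. In the last picture it points opposite the OFF mark.
- **Button:** the force reached 9.9 N with the tip at button-bottom height (0.045 m); fully down needs 4 N. A sideways force of about 4 N showed up at the bottom, under the 5 N that slides the meter.
- **Meter:** in the scene camera both buttons were at the same pixels before and after the press. Compared with the first pictures, they agree within about 1 mm in both cameras.
- **Loose things:** the battery, tweezers and screwdriver look unmoved in the last picture. The other things were not in the final crops, but the arm did not go near them.

No check failed. One early reading disagreed: the selector disc measured from the scene camera was 3–5 mm off in x because of the fin. I used the buttons and the top view instead.

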